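# Lock the bench blower on for the car's air filter

### The job

Stand the air-filter cartridge on edge in the rest in front of the blower's nozzle, lengthwise between the rest's lips and down on its floor. Then start the blower so that it runs on by itself: squeeze its orange trigger right home without forcing it, push the yellow lock-on button in the cheek beside it all the way in while the trigger is held, and ease the trigger back until it stays caught half-squeezed. Leave the filter in its rest, let go of everything, and leave all else on the bench where it is.

Things in the scene. Friction and masses are not known exactly. Their poses are not given: they have to be found in the camera images.
- filter: Loose rigid air-filter cartridge: black frame with cream pleated faces, 100 mm long (its x), 30 mm thick (its y), 65 mm tall (its z), about 0.16 kg. It stands on edge on the bench; origin at the centre of its underside. It stands at the left or at the right of the station.
- station: Fixed blow-off station: dark steel base plate 144 (x) x 400 (y) x 10 mm, origin at the centre of its underside, x away from the robot (yaw varies), z up, y along the blower towards its nozzle. It carries the blower on its -y half and the filter rest on its +y half. A post 18 mm thick at x +60, y -182 mm, 288 mm tall, carries the lamp bar.
- rest_seat (a point): Centre of the filter rest's floor, 55 mm above the bench, axes as the station's. The rest is a tray 116 mm long (x) and 42 mm wide (y) inside, its lips 12 mm high. The filter goes in with its length along x, either way round, a broad face towards the nozzle, whose tip is 70 mm off towards -y.
- lamp_bar (a point): Middle of a fixed level black lamp bar, 28 mm diameter, 215 mm long along the station's y, 278 mm above the bench, over the blower. It bars a gripper pointing straight down from the trigger: come from the robot's side with the tool tilted about 35 degrees, along the trigger's squeeze direction.
- blower: Dark cylindrical blower, 60 mm diameter, lying along the station's y (its y); origin on its axis, 105 mm above the bench. Its z leans 35 degrees from vertical towards the robot. It rides on a spring mount and sinks along its -z when pushed: about 6 mm at 10 N, at most 12 mm (19 N), then it is hard. More than 45 N is forcing it.
- trigger_face (a point): Centre of the face of the orange trigger, a flat paddle 40 mm (x) by 68 mm (y), about 148 mm above the bench; moves with it. z points out of the face: up and towards the robot, 35 degrees from vertical; y towards the button. Squeezed along -z; fully in only when the face has moved 16 mm plus what the blower's mount gives (about 6 mm more).
- lock_face (a point): Centre of the face of the yellow lock-on button, a 22 mm round plunger in the blue cheek at the trigger's +y end, facing -y over the trigger; axes as trigger_face. It lies 35 mm towards +y from the trigger face's centre and 8 mm above the unpressed face. Pushed along +y, say by the side of a finger whose tip holds the trigger in. The cheek is 23 mm behind, its top 22 mm above the unpressed face.
- trigger (a joint): Trigger travel in m: 0 released, 0.016 fully squeezed (spring, 5 N at first to 10.6 N at full travel). The button can pass into its catch only beyond about 0.0125. Caught and let go, it rests at about 0.007; squeezing it home again frees the button.
- lock (a joint): Lock-on button travel in m: 0 out, 0.012 fully in (spring, 1.2 N at first to 3 N). With the trigger not squeezed it is blocked after about 4 mm. Once caught it stays fully in.
- spray_can: Bystander: round green bottle with red cap, 60 mm diameter, 160 mm tall, origin at its foot. It stands on the other side of the station from the filter. Not to be moved.
- wrench: Bystander: steel wrench 170 mm long lying flat, far right.
- screwdriver: Bystander: screwdriver 180 mm long with green handle, lying far left.
- jar: Bystander: amber jar, 70 mm diameter, 90 mm tall, behind the station.
- battery: Bystander: dark battery pack 75 x 110 x 64 mm, behind the station.
Not all that is in view belongs to the job. Of the things like the filter, leave any that is green; of the rest the smaller one is meant.

How it is judged:
By the outcome, as a careful person would: the job done as asked, in the order asked, and still so for the second after the job is handed in, with the robot touching nothing.
It also fails if it takes over 58 s, if anything falls off the work surface, if the arm or the gripper's body presses on something with over 40 N, if the wrist force passes 120 N, or if a joint passes its speed limit or range.

### The arm

A 7-joint arm with a two-finger parallel gripper is mounted at the origin on the work surface. World frame = base frame: x ahead of the robot, y to its left, z up, the work surface at z = 0. Lengths are in mm, angles in rad, forces in N, time in s.
With the tool pointing down it reaches from about 400 to 875 mm from the base axis. Payload 4.4 kg.
Tool frame: the origin (TCP) lies midway between the tips of the shut fingers; the grasp point (between the pads) lies 19 mm behind it; x points along the fingers, y is the direction in which the jaws open and shut, and the axes are right-handed (so a half turn about x gives the same grasp; the last joint's range is limited). The gripper opens to 85 mm and grips with 20 to 120 N. Pads are 22 mm wide; open, the fingers measure 114 mm over their backs; the gripper's body (76 mm by 85 mm) begins 54 mm behind the grasp point. The pads swing forward as they close: fully open they stand 13 mm farther back than shut.
Start: joints at [1.2, 0.628, 0.038, 1.517, -0.027, 0.996, -0.02], TCP at [195.094, -620.045, 231.313] pointing down, gripper open.
Joint ranges: [-3.06, 3.06], [-0.37, 2.12], [-1.25, 1.32], [0.18, 2.47], [-1.1, 4.24], [0.23, 1.98], [-2.94, 2.94]. Speed limits (rad/s): [2.57, 2.57, 3.14, 3.14, 3.14, 3.14, 3.14].

### API

Orientations are given as a unit quaternion [x, y, z, w].
In Python, from workcell import arm, jaws, telemetry, imaging gives the robot as it stands. The module is installed in compiled form; this text tells all that it offers. Calls block until the motion is done:
- arm.goto(position, orientation): joint-space move of the TCP to a pose.
- arm.move_l(position, vel=150, rotation=None, max_force=None): straight line of the TCP; rotation=None keeps the orientation; vel is the mean speed in mm/s. With max_force (N) it stops when the force on the tool has changed by that much, and returns True; else False.
- arm.movej(angles): joint-space move.
- jaws.gripper_open() and jaws.grab(): open the fingers fully, or close them until they stop; the grip force is fixed at half the most.
- arm.dwell(seconds).
- arm.inverse_kinematics(position, orientation): joint angles nearest the present ones, or None.
- telemetry.sense(): the state.
- imaging.camera(name): name is "scene" or "top" or "wrist"; returns a dict with "pixels" (400x640x3 uint8, red, green, blue), "K" (3x3 intrinsics, pixels), "eye" and "attitude" of the camera in the world; the wrist camera has in their place "T_tool_cam" (4x4, takes a point from camera to tool coordinates, whose origin is the TCP and whose axes are the tool frame's). Camera axes: x right, y down, z forward; pixel columns grow to the right and rows downward; lengths in mm; the calibration is good to about 2 mm. A picture is of the moment at which its call begins: read the wrist's pose just before it. There is no depth.
A pose or a line that the arm cannot do raises arm.Unreachable and nothing moves.
- arm.finish_job(): hands the job in, once; it reports no verdict.
The state is a dict: "t": time; "joints": joint angles; "joint_vel": joint speeds; "joint_efforts": joint torques, N m; "ee_pos": TCP position; "ee_rot": TCP orientation; "contact_force": force on the tool from outside, world axes, zero at the start; "moment": the same for the moment, N m; "gripper_width": finger opening in mm.
Only numpy, scipy, OpenCV 4.12 (cv2) and the standard library are available. Lean on these libraries where they do the work, as an engineer would, in place of code of your own. Each camera call takes 0.05 s, during which the arm holds its last target.

## Working session

There is one attempt and no reset: what is moved stays moved. The work goes in short steps, each a Python script; the robot and the scene stay as the last script left them, time stands still between calls to the robot, and variables do not carry over. Pictures are saved under pics/ and viewed, and the job is handed in when it is done.

```bash
mkdir -p pics
python3 - <<'E'
from workcell import arm,jaws,telemetry,imaging
import cv2,numpy as np
for n in ("scene","top","wrist"):
    c=imaging.camera(n); cv2.imwrite(f"pics/{n}0.png",c["pixels"][:,:,::-1]); print(n,{k:(np.round(v,3).tolist()) for k,v in c.items() if k!="pixels"})
s=telemetry.sense();print(s)
E
```

```text
scene {'K': [[378.2, 0.0, 318.373], [0.0, 378.2, 194.646], [0.0, 0.0, 1.0]], 'eye': [1247.492, -224.029, 970.501], 'attitude': [0.751, 0.544, -0.217, -0.304]}
top {'K': [[505.645, 0.0, 318.928], [0.0, 505.645, 199.764], [0.0, 0.0, 1.0]], 'eye': [223.253, -6.376, 1623.016], 'attitude': [0.713, -0.693, 0.074, -0.078]}
wrist {'K': [[351.773, 0.0, 321.276], [0.0, 351.773, 198.061], [0.0, 0.0, 1.0]], 'T_tool_cam': [[-0.001, -0.306, 0.952, -141.014], [1.0, -0.0, 0.001, -1.004], [0.0, 0.952, 0.306, -77.096], [0.0, 0.0, 0.0, 1.0]]}
{'t': 0.15, 'joints': array([ 1.20020404,  0.6291303 ,  0.03845331,  1.51812406, -0.02697706,
        0.99628781, -0.01998938]), 'joint_vel': array([-0.00029901, -0.00189776,  0.0016519 , -0.00482846,  0.00014077,
        0.00046041, -0.00027277]), 'joint_efforts': array([ 1.35791339e-03, -5.63801515e+01,  1.22777715e+00, -1.93649787e+01,
        1.11523876e-02,  7.32454093e-03, -2.42654596e-05]), 'ee_pos': array([ 194.94543117, -619.59264255,  230.60716422]), 'ee_rot': array([-0.69882364, -0.10784912,  0.69899697, -0.10685185]), 'contact_force': array([0.45424083, 0.04825221, 0.38735553]), 'moment': array([ 0.00672991,  0.00167497, -0.05327852]), 'gripper_width': 85.76820350567664}
```

View pics/scene0.png

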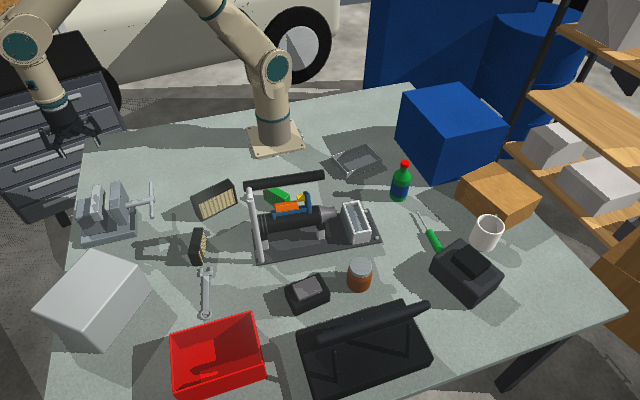

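View pics/top0.png

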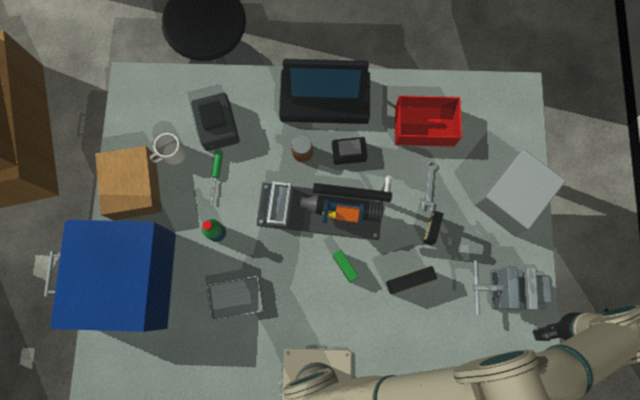

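View pics/wrist0.png

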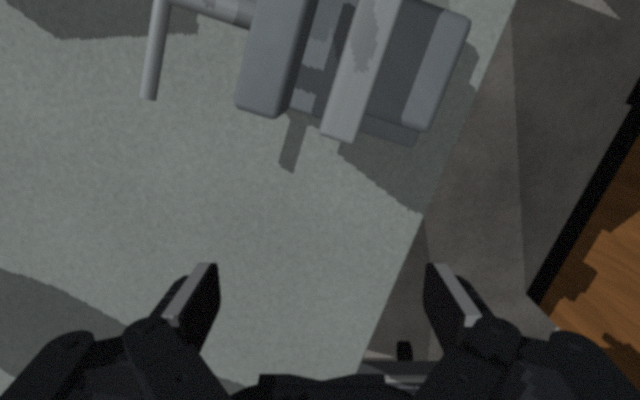

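Candidates: green block at top (345,265), which is excluded. Larger black/cream cartridge at top (411,280), scene (213,200). Smaller black/cream cartridge at top (432,228), scene (198,245), and this is the one I choose. I'll check it in a close crop.

```bash
cat > h.py <<'E'
from workcell import arm,jaws,telemetry,imaging
import cv2,numpy as np
from scipy.spatial.transform import Rotation as R
np.set_printoptions(precision=3,suppress=True)
def cam(n):
    if n=="wrist":
        s=telemetry.sense(); c=imaging.camera(n)
        T=np.eye(4);T[:3,:3]=R.from_quat(s["ee_rot"]).as_matrix();T[:3,3]=s["ee_pos"]
        M=T@c["T_tool_cam"]; return dict(px=c["pixels"],K=c["K"],Rm=M[:3,:3],eye=M[:3,3])
    c=imaging.camera(n)
    return dict(px=c["pixels"],K=c["K"],Rm=R.from_quat(c["attitude"]).as_matrix(),eye=np.array(c["eye"]))
def ray(c,u,v):
    d=c["Rm"]@np.linalg.inv(c["K"])@np.array([u,v,1.]); return d/np.linalg.norm(d)
def onz(c,u,v,z):
    d=ray(c,u,v); return c["eye"]+d*(z-c["eye"][2])/d[2]
def proj(c,p):
    q=c["K"]@(c["Rm"].T@(np.asarray(p,float)-c["eye"])); return q[:2]/q[2]
def tri(obs):
    A=np.zeros((3,3));b=np.zeros(3)
    for c,u,v in obs:
        d=ray(c,u,v);P=np.eye(3)-np.outer(d,d);A+=P;b+=P@c["eye"]
    return np.linalg.solve(A,b)
def save(n,im,crop=None,s=1):
    if crop: im=im[crop[1]:crop[3],crop[0]:crop[2]]
    cv2.imwrite(f"pics/{n}.png",cv2.resize(im[:,:,::-1],None,fx=s,fy=s,interpolation=cv2.INTER_CUBIC))
def toolrot(ax,jaw):  # tool x dir, jaw dir (y)
    ax=np.array(ax,float);ax/=np.linalg.norm(ax);jaw=np.array(jaw,float);jaw-=ax*(jaw@ax);jaw/=np.linalg.norm(jaw)
    return R.from_matrix(np.c_[ax,jaw,np.cross(ax,jaw)]).as_quat()
E
python3 - <<'E'
from h import *
t=cam("top");s=cam("scene")
save("t1",t["px"],(240,160,480,300),3.3);save("s1",s["px"],(170,160,400,330),3.3)
for n,u,v,z in [("small",432,228,65),("big",411,280,70),("can",212,230,160),("base",318,370,0)]: print(n,onz(t,u,v,z))
E
```

```text
small [ 483.091 -346.916   65.   ]
big [ 320.588 -279.144   70.   ]
can [442.914 316.809 160.   ]
base [44.07  -4.414  0.   ]
```

View pics/t1.png

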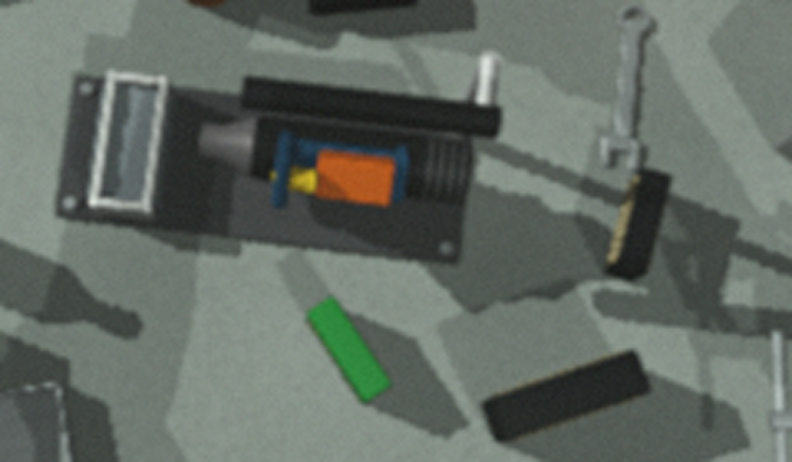

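View pics/s1.png

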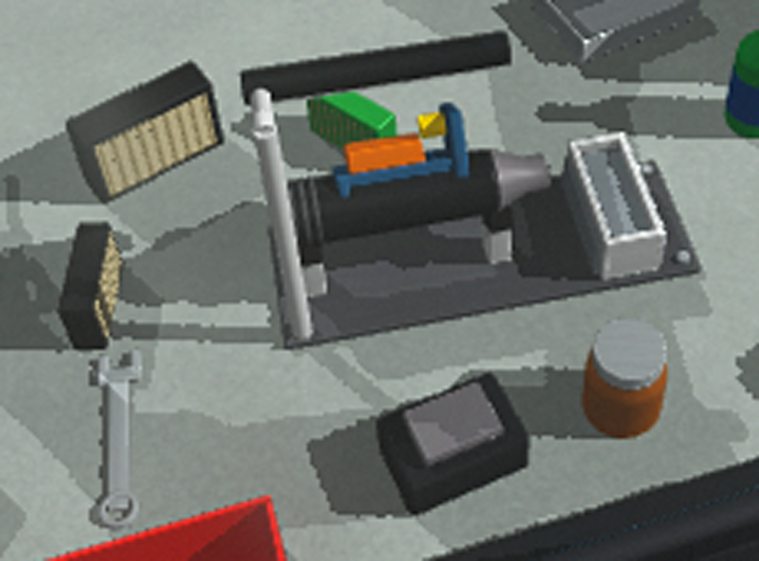

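Crop check: the black-framed cartridge with cream pleats at t1 (638,225), which is top (433,228). It is clearly shorter than the cartridge at top (411,280), and the open end of the wrench lies just past its far end. Next I measure the filter, plate, rest and trigger.

Run:
```python
from h import *
t=cam("top");s=cam("scene")
f=lambda a,b:(240+a/3.3,160+b/3.3); g=lambda a,b:(170+a/3.3,160+b/3.3)
for n,a,b,z in [("plateTL",78,73,10),("plateBL",57,215,10),("plateBR",462,263,10),("restTL",107,72,67),("restTR",168,78,67),("restBL",90,206,67),("restBR",152,213,67),
 ("filtTL",640,168,65),("filtTR",670,176,65),("filtBR",640,278,65),("filtBL",608,272,65)]:
    print(n,onz(t,*f(a,b),z))
for n,a,b,z in [("plateR",702,270,10),("plateNear",286,348,10),("restL",567,145,67),("restT",628,133,67),("restR",664,232,67),("restB",608,250,67)]: print("S",n,onz(s,*g(a,b),z))
# orange centroid
hs=[]
for c in (t,s):
    h=cv2.cvtColor(c["px"],cv2.COLOR_RGB2HSV)
    for lo,hi in (((5,180,120),(16,255,255)),((22,150,120),(34,255,255)),):
        m=cv2.inRange(h,lo,hi); n,l,st,ce=cv2.connectedComponentsWithStats(m)
        print([(st[i].tolist(),ce[i].round(1).tolist()) for i in range(1,n) if 8<st[i][4]<2000 ])
```

```text
plateTL [629.241 191.779  10.   ]
plateBL [485.427 204.828  10.   ]
plateBR [ 449.5   -191.545   10.   ]
restTL [616.678 156.929  67.   ]
restTR [612.398  98.009  67.   ]
restBL [485.66 166.64  67.  ]
restBR [480.641 107.746  67.   ]
filtTL [ 537.527 -354.      65.   ]
filtTR [ 530.595 -382.306   65.   ]
filtBR [ 432.422 -351.963   65.   ]
filtBL [ 437.217 -322.091   65.   ]
S plateR [630.176 198.24   10.   ]
S plateNear [ 593.539 -196.882   10.   ]
S restL [486.999 111.655  67.   ]
S restT [490.553 174.881  67.   ]
S restR [616.348 158.285  67.   ]
S restB [619.752 101.34   67.   ]
[([336, 206, 23, 16, 294], [347.2, 213.4])]
[([328, 212, 8, 6, 37], [332.1, 214.4])]
[([274, 201, 25, 11, 197], [285.8, 206.0]), ([365, 272, 7, 9, 26], [368.2, 277.0])]
[([297, 194, 8, 8, 50], [300.4, 197.4])]
```

```bash
cat >> h.py <<'E'
CEN=np.array([539.5,2.5,0]);YAW=-0.0905
def stn(p): return CEN+R.from_euler('z',YAW).apply(p)
FIL=np.array([484.0,-352.0]);FY=-0.303
E
python3 - <<'E'
from h import *
j=[np.sin(-FY),np.cos(FY),0]; d=[0,0,-1]
for sg in (1,-1):
    q=toolrot(d,np.array(j)*sg); print(sg,arm.inverse_kinematics([FIL[0],FIL[1],190],q))
    q2=toolrot(d,sg*stn([0,1,0])-sg*CEN); print(arm.inverse_kinematics(stn([0,132,190]),q2))
    n=R.from_euler('z',YAW).apply([np.sin(.611),0,-np.cos(.611)])
    q3=toolrot(n,sg*stn([0,1,0])-sg*CEN);print(arm.inverse_kinematics(stn([-60,-40,220]),q3))
q=toolrot(d,j)
arm.goto([FIL[0]-0,FIL[1],200],q)
c=cam("wrist");save("w1",c["px"]);print(telemetry.sense()["t"],telemetry.sense()["ee_pos"])
import pickle;pickle.dump(c,open("w1.pkl","wb"))
for dx in(-50,50):
  for dy in (-15,15):
    p=np.r_[FIL,65]+R.from_euler('z',FY).apply([dx,dy,0]);print(proj(c,p))
E
```

```text
1 [ 0.961  0.668 -0.62   1.699  0.467  0.927  1.424]
[ 0.183  0.661 -0.753  1.783  0.555  0.922  0.668]
None
-1 [ 0.461  0.608  0.192  1.715 -0.148  0.833 -1.155]
[-0.274  0.559 -0.021  1.797  0.016  0.786 -1.964]
None
1.8667 [ 483.069 -353.523  199.84 ]
[303.98 126.34]
[342.789 126.223]
[306.094 244.327]
[340.988 244.253]
```

View pics/w1.png

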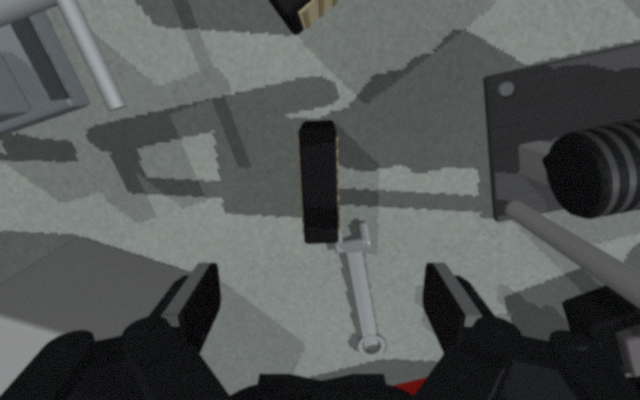

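The close wrist view shows the filter's top face at columns 301–338, rows 122–242. It is about 3 px off the prediction, and I'll correct for that. I'll also check reachability for the trigger press before going further.

Run:
```python
from h import *
import pickle
c=pickle.load(open("w1.pkl","rb"))
pts=[onz(c,u,v,65)[:2] for u,v in ((301,122),(336.5,122),(338,242),(305,242))];print(np.array(pts),np.mean(pts,0))
Rz=R.from_euler('z',YAW)
for tilt in (35,30,25,40):
  a=np.radians(tilt);n=Rz.apply([np.sin(a),0,-np.cos(a)])
  for roll in range(0,360,30):
    y=Rz.apply([0,1,0]); jaw=R.from_rotvec(n*np.radians(roll)).apply(y)
    out=[]
    for p in ([-40,-50,160],[-60,-50,190],[-100,-50,240]):
        out.append(arm.inverse_kinematics(stn(p),toolrot(n,jaw)) is not None)
    if any(out): print(tilt,roll,out)
```

```text
[[ 427.983 -352.546]
 [ 436.22  -326.473]
 [ 533.396 -354.443]
 [ 524.886 -381.444]] [ 480.621 -353.727]
25 0 [True, True, True]
25 30 [True, True, True]
25 60 [True, True, True]
25 90 [True, True, True]
25 120 [True, True, True]
25 150 [True, True, True]
25 180 [True, True, True]
25 210 [True, True, True]
25 240 [True, True, True]
25 270 [True, True, True]
25 300 [True, True, True]
25 330 [True, True, True]
```

Run:
```python
from h import *
import pickle
t=cam("top");s=cam("scene")
inv=lambda p:R.from_euler('z',-YAW).apply(np.asarray(p)-CEN)
f=lambda a,b:(240+a/3.3,160+b/3.3)
print("bar", [inv(onz(t,*f(a,b),278)) for a,b in ((244,92),(500,120))])
print("trig",inv(onz(t,347.2,213.4,148)),inv(onz(s,285.8,206.,146)),inv(tri([(t,347.2,213.4),(s,285.8,206)])))
print("btn",inv(onz(t,332.1,214.4,155)),inv(tri([(t,332.1,214.4),(s,300.4,197.4)])))
Rz=R.from_euler('z',YAW)
for tilt in (35,32,30,28,26):
  a=np.radians(tilt);n=Rz.apply([np.sin(a),0,-np.cos(a)])
  for p in ([-30,-50,150],[-30,-50,135],[-30,-20,135]):
    for roll in (0,90,180,270):
      jaw=R.from_rotvec(n*np.radians(roll)).apply(Rz.apply([0,1,0]))
      q=arm.inverse_kinematics(stn(p),toolrot(n,jaw))
      if q is not None: print(tilt,p,roll,q)
```

```text
bar [array([  8.306,  18.68 , 278.   ]), array([   9.774, -194.158,  278.   ])]
trig [-26.166 -83.374 148.   ] [-21.764 -82.021 146.   ] [-24.998 -82.616 142.558]
btn [-35.815 -39.214 155.   ] [-35.988 -37.227 157.416]
30 [-30, -50, 150] 0 [ 0.636  0.643 -0.934  2.457  2.053  0.653 -0.545]
30 [-30, -50, 150] 270 [ 0.584  0.61  -0.845  2.458  2.11   0.599  0.965]
30 [-30, -20, 135] 0 [ 0.568  0.718 -0.992  2.465  2.027  0.78  -0.594]
30 [-30, -20, 135] 270 [ 0.487  0.66  -0.849  2.467  2.109  0.686  0.887]
28 [-30, -50, 150] 0 [ 0.557  0.583 -0.791  2.427  2.039  0.523 -0.535]
28 [-30, -50, 150] 90 [-0.153  0.493  0.224  2.446  3.399  0.285  2.804]
28 [-30, -50, 150] 180 [ 0.708  0.686 -1.056  2.424  1.896  0.7    2.76 ]
28 [-30, -50, 150] 270 [ 0.56   0.584 -0.796  2.427  2.036  0.526  1.04 ]
28 [-30, -50, 135] 0 [ 0.588  0.65  -0.856  2.439  2.058  0.608 -0.546]
28 [-30, -50, 135] 90 [-0.15   0.535  0.224  2.458  3.378  0.34   2.824]
28 [-30, -50, 135] 180 [ 0.697  0.735 -1.056  2.436  1.947  0.748  2.717]
28 [-30, -50, 135] 270 [ 0.569  0.639 -0.824  2.439  2.079  0.588  1.003]
28 
[... 468 characters left out ...]
.602 -0.872  2.394  1.875  0.538  2.776]
26 [-30, -50, 150] 270 [ 0.515  0.554 -0.717  2.396  1.957  0.444  1.118]
26 [-30, -50, 135] 0 [ 0.5    0.594 -0.706  2.409  2.045  0.478 -0.536]
26 [-30, -50, 135] 90 [-0.149  0.525  0.225  2.427  3.454  0.267  2.75 ]
26 [-30, -50, 135] 180 [ 0.703  0.726 -1.056  2.404  1.858  0.716  2.806]
26 [-30, -50, 135] 270 [ 0.537  0.61  -0.763  2.408  2.007  0.511  1.074]
26 [-30, -20, 135] 0 [ 0.415  0.594 -0.703  2.406  2.001  0.507 -0.572]
26 [-30, -20, 135] 90 [-0.233  0.526  0.223  2.423  3.32   0.251  2.804]
26 [-30, -20, 135] 180 [ 0.619  0.728 -1.057  2.401  1.836  0.751  2.749]
26 [-30, -20, 135] 270 [ 0.436  0.603 -0.736  2.405  1.981  0.526  1.019]
```

Tilting to about 27° is reachable (the limit is joint 4) and still clears the bar: its measured x is +9 and z 278, which leaves about 75 mm to the tool axis. Now the grasp.

Run:
```python
from h import *
FYn=-0.288
q=toolrot([0,0,-1],[np.sin(-FYn),np.cos(FYn),0])
arm.move_l([482,-353,120],vel=250,rotation=q)
arm.move_l([482,-353,26],vel=150,max_force=15)
s0=telemetry.sense();print(s0["ee_pos"],s0["t"])
jaws.grab();s=telemetry.sense();print(s["gripper_width"],s["contact_force"],s["t"])
arm.move_l([482,-353,190],vel=200)
s=telemetry.sense();print(s["gripper_width"],s["contact_force"],s["t"])
c=cam("wrist");save("w2",c["px"])
print(arm.inverse_kinematics(stn([0,132,200]),toolrot([0,0,-1],R.from_euler('z',YAW).apply([0,1,0]))))
```

```text
[ 483.047 -353.321   27.159] 3.2083
29.411347518660165 [-0.863 -0.739  5.178] 3.7583
29.57768725323162 [-0.503 -0.482 -2.554] 4.725
[ 0.149  0.629 -0.691  1.774  0.492  0.918  0.725]
```

View pics/w2.png

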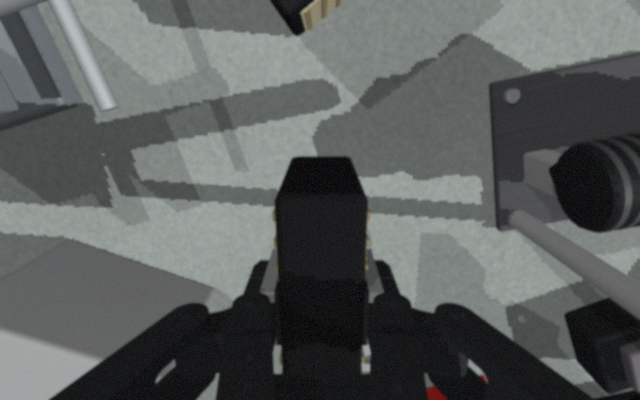

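The filter is held at 29.5 mm width. In w2 its near end's lower edge is at row 157 and its upper edge at row 195, which suggests it sits a few mm off centre. I'll carry it round the robot's side of the lamp bar and check it with the scene camera above the rest.

Run:
```python
from h import *
import pickle
q=toolrot([0,0,-1],R.from_euler('z',YAW).apply([0,1,0]))
q0=toolrot([0,0,-1],[.284,.959,0])
arm.move_l([425,-200,230],vel=300,rotation=q)
arm.move_l([425,120,230],vel=300)
p=stn([0,132,0]);print(p)
arm.move_l([p[0],p[1],170],vel=250)
s=telemetry.sense();print(s["t"],s["gripper_width"],s["ee_pos"],s["contact_force"])
c=cam("scene");save("s3",c["px"],(230,120,430,290),4);pickle.dump(c,open("s3.pkl","wb"))
w=cam("wrist");save("w3",w["px"]);pickle.dump(w,open("w3.pkl","wb"))
```

```text
[551.43 133.96   0.  ]
7.4167 29.12286355269803 [550.216 133.214 169.841] [ 0.229 -0.537 -0.819]
```

View pics/s3.png

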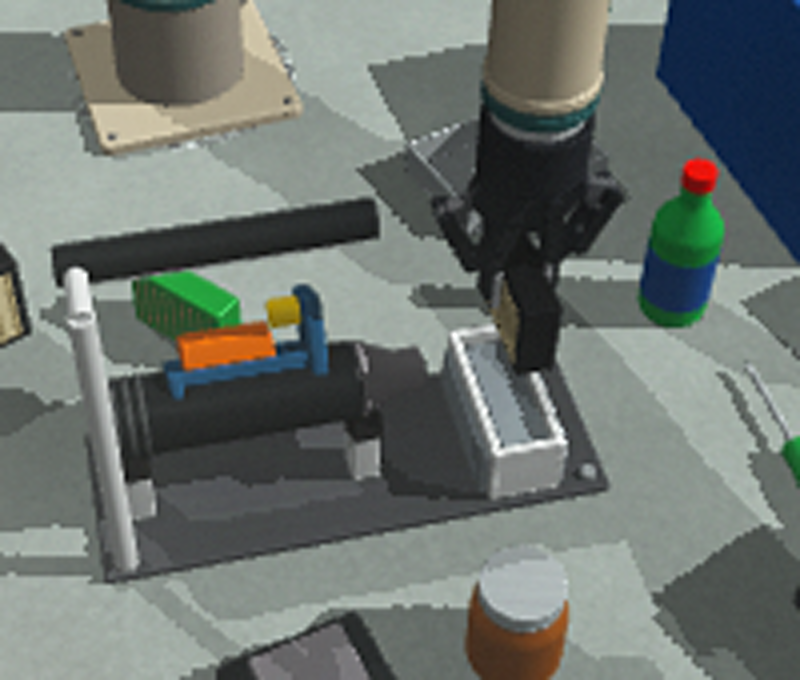

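View pics/w3.png

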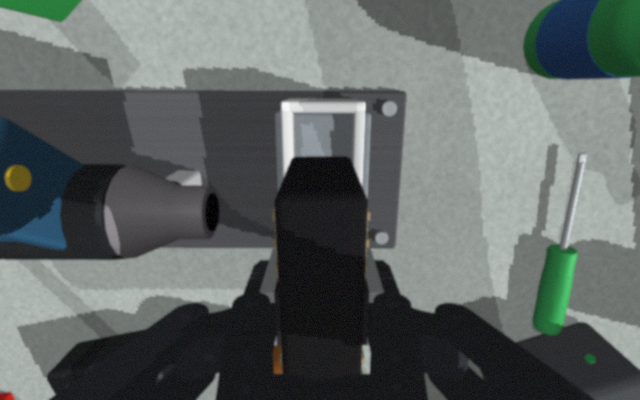

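Run:
```python
from h import *
import pickle
c=pickle.load(open("s3.pkl","rb"))
inv=lambda p:R.from_euler('z',-YAW).apply(np.asarray(p)-CEN)
g=lambda a,b:(230+a/4,120+b/4)
print("tcp",inv([550.2,133.2,0]))
for n,a,b,z in [("farL bottom",516,369,143),("farR bot",558,360,143),("farL top",512,292,208),("farR top",556,282,208),("rimL",447,337,67),("rimN",488,447,67),("rimR",566,440,67),("rimin1",497,445,67),("rimin2",555,438,67)]:
    print(n,inv(onz(c,*g(a,b),z)))
w=pickle.load(open("w3.pkl","rb"))
for n,u,v,z in [("filt",289,157,143),("filt",353,157,143),("rimo",282,100,67),("rimo",366,100,67),("rimi",294,112,67),("rimi",355,112,67)]: print(n,inv(onz(w,u,v,z)))
h=cv2.cvtColor(w["px"],cv2.COLOR_RGB2HSV)
save("w3c",w["px"],(240,80,400,300),3)
```

```text
tcp [ -1.156 131.132   0.   ]
farL bottom [ 46.749 121.597 143.   ]
farR bot [ 45.183 154.171 143.   ]
farL top [ 30.642 118.057 208.   ]
farR top [ 28.079 151.363 208.   ]
rimL [-60.886 103.383  67.   ]
rimN [ 54.847 103.482  67.   ]
rimR [ 61.531 163.324  67.   ]
rimin1 [ 54.514 110.692  67.   ]
rimin2 [ 57.824 155.767  67.   ]
filt [-47.899 116.107 143.   ]
filt [-47.904 147.128 143.   ]
rimo [-71.671 105.344  67.   ]
rimo [-71.668 161.615  67.   ]
rimi [-63.843 113.199  67.   ]
rimi [-63.842 154.476  67.   ]
```

View pics/w3c.png

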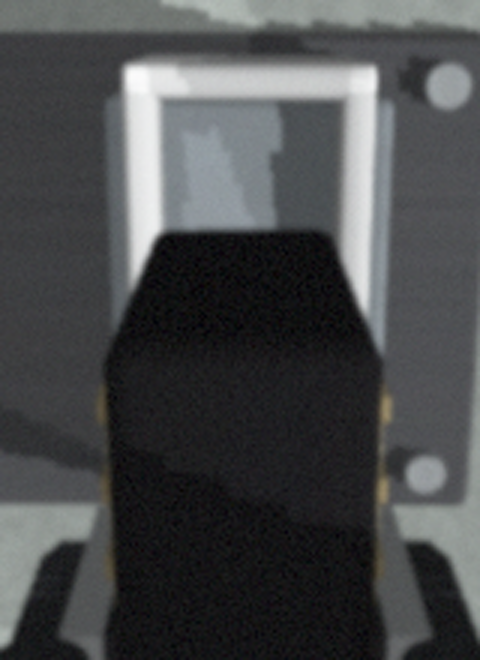

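The two views disagree on the filter's lengthwise offset: the scene camera says −2 mm, the wrist camera +8 mm. I'll check whether it is pitched or has slipped in the jaws.

Run:
```python
from h import *
import pickle
from scipy.optimize import least_squares
c=pickle.load(open("s3.pkl","rb"));w=pickle.load(open("w3.pkl","rb"))
save("s3z",c["px"],(335,175,385,250),10)
Rz=R.from_euler('z',YAW)
def pt(x,lx,lz):  # x: cx,cz,pitch,cy
    v=R.from_euler('y',x[2]).apply([lx,0,lz-32]); return stn(v+[x[0],x[3],x[1]+32])
ob=[(c,230+537/4,120+366/4,50,0),(c,230+534/4,120+288/4,50,65),(w,321,157.5,-50,0),(w,321,199,-50,65)]
def res(x): return np.concatenate([(proj(k,pt(x,lx,lz))-[u,v]) for k,u,v,lx,lz in ob])
r=least_squares(res,[0,143,0,131]);print(r.x,np.degrees(r.x[2]),r.fun)
for k,u,v,lx,lz in ob: print(u,v,proj(k,pt([0,143,0,131],lx,lz)))
```

```text
[ -0.368 154.912  -0.021 131.728] -1.1837117860230866 [-1.147 -1.901  1.589  1.593  0.19   0.233 -0.167 -0.141]
364.25 211.5 [362.43  212.532]
363.5 192.0 [364.518 197.134]
321 157.5 [319.716 152.706]
321 199 [318.55  191.213]
```

View pics/s3z.png

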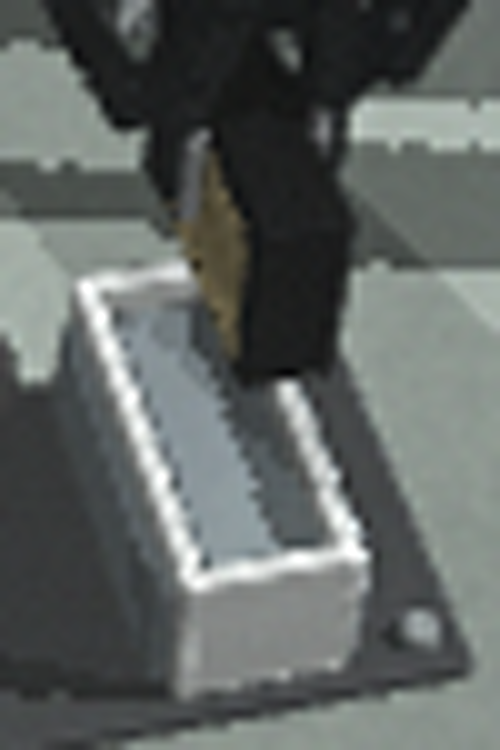

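Run:
```python
from h import *
import pickle
from scipy.optimize import least_squares
c=pickle.load(open("s3.pkl","rb"));w=pickle.load(open("w3.pkl","rb"))
inv=lambda p:R.from_euler('z',-YAW).apply(np.asarray(p)-CEN)
print("plate near edge",inv(onz(w,60,91,10)),inv(onz(w,405,92,10)),"far edge",inv(onz(w,250,247,10)),inv(onz(w,394,247,10)),"bolts",inv(onz(w,389,108,14)),inv(onz(w,381,238,14)))
g=lambda a,b:(335+a/10,175+b/10)
for n,a,b,z in [("rim outer A",78,290,67),("rim outer B",190,582,67),("outer C",365,553,67),("inner near",112,300,67),("inner B",207,562,67),("inner C",335,545,67),("plate corner",468,668,10)]: print(n,inv(onz(c,*g(a,b),z)))
def pt(x,lx,lz):
    v=R.from_euler('y',x[2]).apply([lx,0,lz-32]); return stn(v+[x[0],x[3],x[1]+32])
ob=[(c,364,212.8,50,0),(c,364,198.3,50,65),(w,321,157.3,-50,0),(w,321,197,-50,65)]
def res(x): return np.concatenate([(proj(k,pt(x,lx,lz))-[u,v]) for k,u,v,lx,lz in ob])
r=least_squares(res,[0,143,0,131]);print(r.x,np.degrees(r.x[2]),r.fun)
```

```text
plate near edge [-76.655 -82.84   10.   ] [-75.843 200.272  10.   ] far edge [63.945 64.434 10.   ] [ 63.877 200.031  10.   ] bolts [-63.342 187.152  14.   ] [ 52.855 186.585  14.   ]
rim outer A [-61.191 106.995  67.   ]
rim outer B [ 61.519 107.788  67.   ]
outer C [ 62.638 162.951  67.   ]
inner near [-54.54  116.533  67.   ]
inner B [ 55.306 115.041  67.   ]
inner C [ 57.655 155.024  67.   ]
plate corner [ 71.899 200.307  10.   ]
[  2.348 142.047  -0.004 131.713] -0.21492203695846 [-1.1    0.49   0.983 -0.451  0.196 -0.004 -0.117  0.002]
```

The wrist camera shows the plate about 5.5 mm nearer than the other two cameras do. I'll lower the filter to just above the lips, where bias cancels between filter and rest, and compare there.

Run:
```python
from h import *
import pickle
p=stn([-4,133.5,0])
arm.move_l([p[0]+1,p[1]+.7,101],vel=150,max_force=12)
s=telemetry.sense();print(s["t"],s["ee_pos"],s["contact_force"])
c=cam("scene");save("s4",c["px"],(325,165,395,255),8);pickle.dump(c,open("s4.pkl","wb"))
w=cam("wrist");save("w4",w["px"],(220,60,420,280),2.7);pickle.dump(w,open("w4.pkl","wb"))
```

```text
8.125 [548.861 136.903 101.765] [ 0.522  0.6   -1.672]
```

View pics/s4.png

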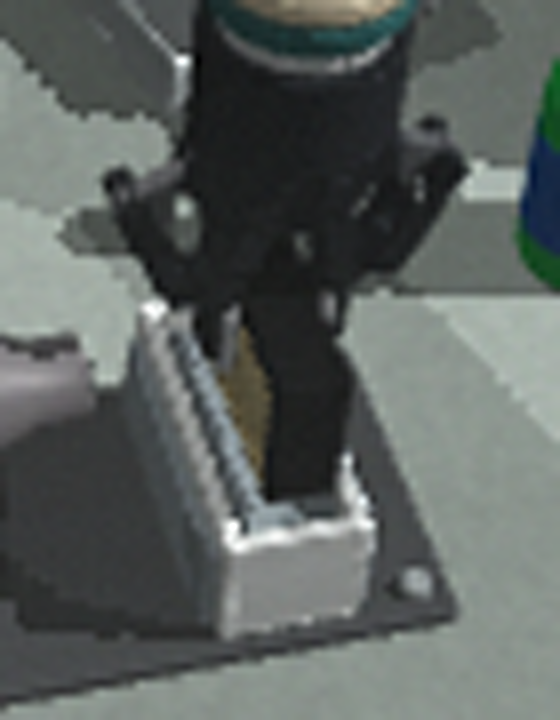

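View pics/w4.png

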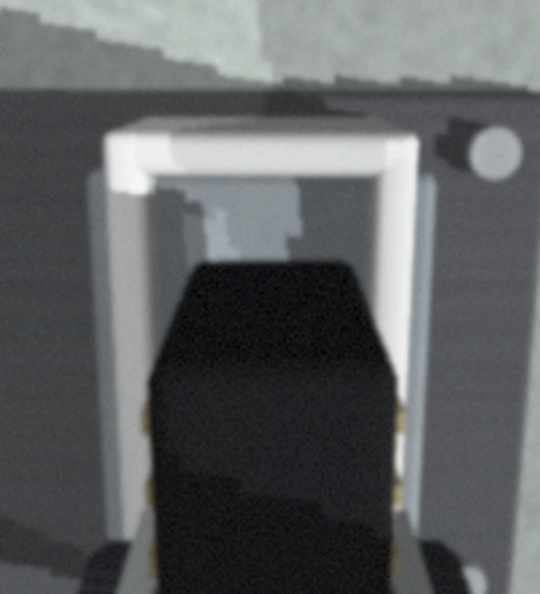

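The filter is over the tray, with both end gaps visible (near about 14 mm, far about 11 mm). I'll shift −2 mm in x and −1 mm in y, then lower it with a force guard.

Run:
```python
from h import *
s=telemetry.sense();p=s["ee_pos"]+R.from_euler('z',YAW).apply([-2,-1,0])
arm.move_l([p[0],p[1],92],vel=60,max_force=8)
hit=arm.move_l([p[0],p[1],78],vel=40,max_force=8)
s=telemetry.sense();print(hit,s["t"],s["ee_pos"],s["contact_force"])
c=cam("scene");save("s5",c["px"],(325,165,395,255),8)
w=cam("wrist");save("w5",w["px"],(220,60,420,280),2.7)
```

```text
True 8.8583 [547.839 136.185  81.224] [-0.683 -0.233  4.807]
```

View pics/s5.png

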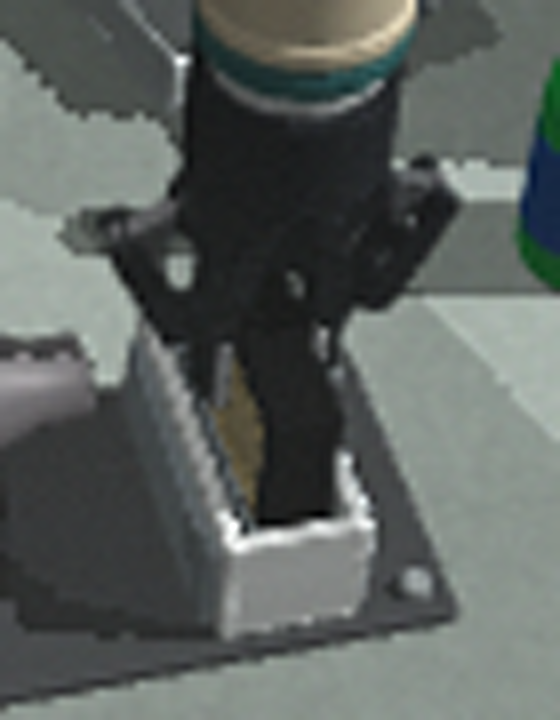

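View pics/w5.png

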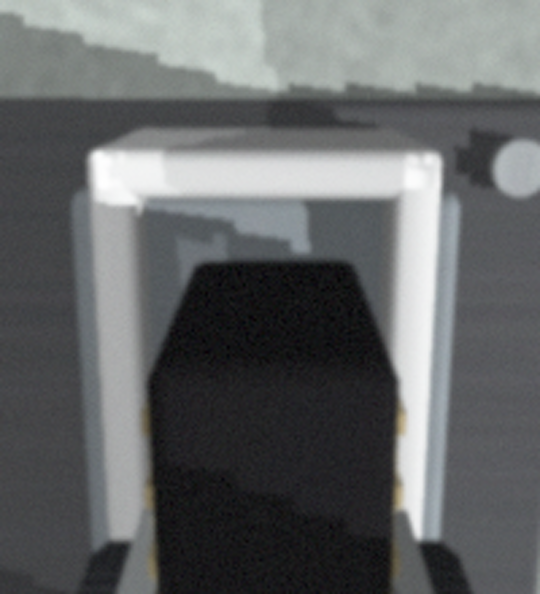

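The filter is on the floor: contact at TCP z 81.2, expected about 82. Release, back off, and look.

Run:
```python
from h import *
import pickle
jaws.gripper_open()
s=telemetry.sense();p=s["ee_pos"]
arm.move_l([p[0],p[1],200],vel=250)
q=toolrot([0,0,-1],R.from_euler('z',YAW).apply([0,1,0]))
a=np.radians(26);n=R.from_euler('z',YAW).apply([np.sin(a),0,-np.cos(a)])
q2=toolrot(n,R.from_euler('z',YAW).apply([0,1,0]))
w=cam("wrist");save("w6a",w["px"])
p1=stn([-115,-60,260])
print(arm.inverse_kinematics(p1,q2))
arm.move_l([440,100,250],vel=300)
arm.goto(p1,q2)
s=telemetry.sense();print(s["t"],s["ee_pos"],s["joints"])
for k in("top","scene","wrist"):
    c=cam(k);pickle.dump(c,open(k+"6.pkl","wb"));save(k+"6",c["px"])
    if k=="top": save("t6c",c["px"],(240,160,400,260),5)
```

```text
[ 0.936  0.185 -1.049  2.437  0.989  0.276  0.493]
11.55 [421.366 -46.481 260.499] [ 0.935  0.187 -1.049  2.433  0.988  0.277  0.494]
```

View pics/scene6.png

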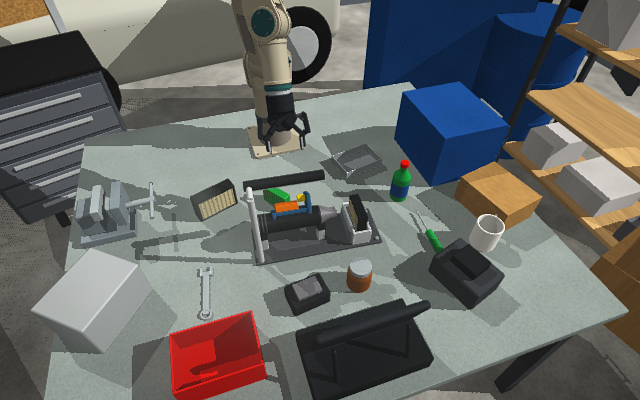

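View pics/wrist6.png

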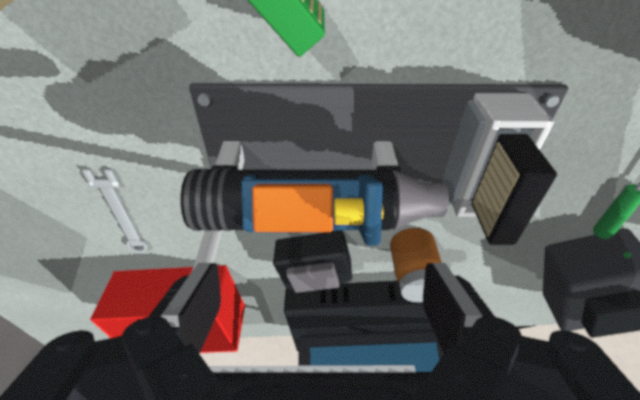

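View pics/w6a.png

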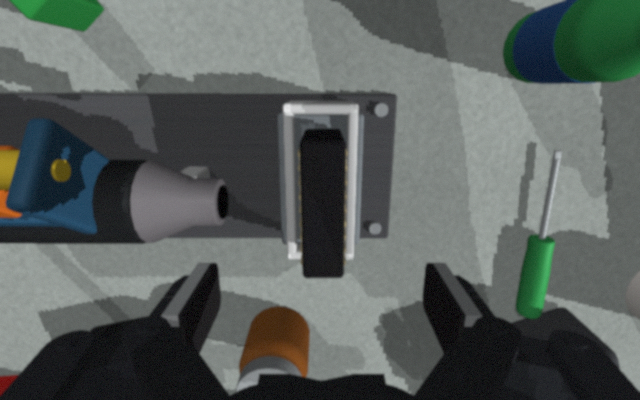

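The filter stands upright in the tray: scene (357,210), and in w6a its top face at columns 302–345 inside the white rim at columns 285–358. The wrist view shows the trigger face nearly face-on at columns 252–334, rows 185–232, and the button at about (348,212). Next I locate both.

Run:
```python
from h import *
import pickle
C={k:pickle.load(open(k+"6.pkl","rb")) for k in("top","scene","wrist")}
inv=lambda p:R.from_euler('z',-YAW).apply(np.asarray(p)-CEN)
w=C["wrist"];save("w6c",w["px"],(235,160,395,250),5)
ce={}
for k,c in C.items():
    h=cv2.cvtColor(c["px"],cv2.COLOR_RGB2HSV)
    for nm,lo,hi in (("o",(5,150,100),(17,255,255)),("y",(22,150,100),(34,255,255))):
        m=cv2.inRange(h,lo,hi); n,l,st,cc=cv2.connectedComponentsWithStats(m)
        if k=="wrist": cand=[i for i in range(1,n) if 230<cc[i][0]<395 and 170<cc[i][1]<250]
        else: cand=[i for i in range(1,n) if inv(onz(c,*cc[i],150))[0]<30 and abs(inv(onz(c,*cc[i],150))[0]+25)<40 and -130<inv(onz(c,*cc[i],150))[1]<0]
        if not cand: print(k,nm,"none");continue
        i=max(cand,key=lambda i:st[i][4]); ce[k,nm]=cc[i]
        print(k,nm,st[i],cc[i],inv(onz(c,*cc[i],148 if nm=="o" else 155)))
for nm in "oy":
    print(nm,inv(tri([(C[k],*ce[k,nm]) for k in C])))
for u,v in ((252,185),(334,185),(335,232),(253,232)): print(inv(onz(w,u,v,148)))
```

```text
top o [335 206  24  16 318] [346.981 213.475] [-26.468 -82.753 148.   ]
top y [328 211   8   7  47] [331.66  214.298] [-35.665 -37.888 155.   ]
scene o [274 201  25  11 207] [285.961 205.947] [-20.054 -81.718 148.   ]
scene y [297 194   8   8  54] [300.5  197.37] [-38.074 -34.547 155.   ]
wrist o [ 253  185   80   48 3711] [292.462 208.091] [-38.902 -81.893 148.   ]
wrist y [334 199  30  26 721] [348.462 210.983] [-42.674 -36.011 155.   ]
o [-26.871 -82.339 138.778]
y [-37.811 -35.991 153.276]
[ -64.585 -111.991  148.   ]
[-64.571 -48.086 148.   ]
[ -8.526 -45.723 148.   ]
[  -8.574 -118.678  148.   ]
```

View pics/w6c.png

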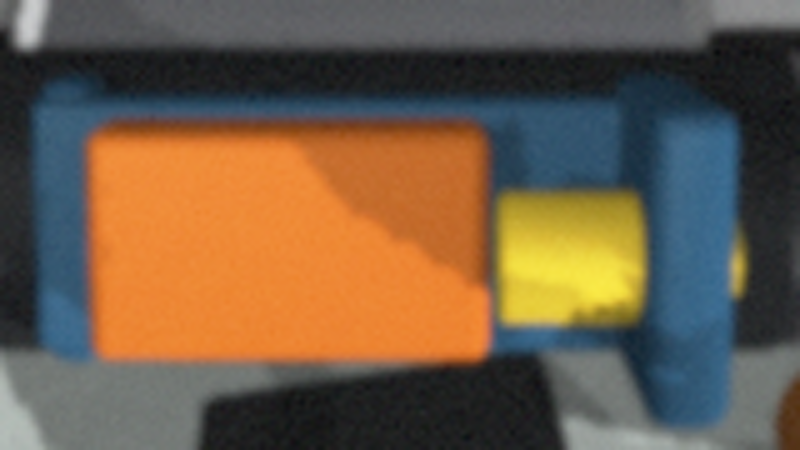

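View pics/t6c.png

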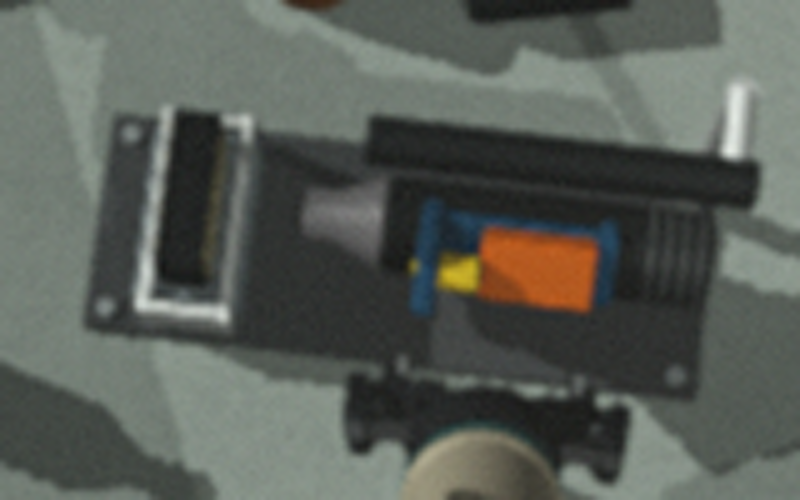

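Measured trigger centre ≈ station (−29, −82, 148) and button face at y ≈ −47. The three cameras agree on y. I'll turn the jaw axis across the trigger, so only the 22 mm finger width faces the button and the linkages clear the cheek.

```bash
cat >> h.py <<'E'
Rz=R.from_euler('z',YAW)
TN=np.array([-np.sin(np.radians(35)),0,np.cos(np.radians(35))])
def tq(tilt,roll):
    a=np.radians(tilt);n=Rz.apply([np.sin(a),0,-np.cos(a)])
    return toolrot(n,R.from_rotvec(n*np.radians(roll)).apply(Rz.apply([0,1,0])))
def tp(h,y,dx=0): return stn(np.array([-29.,y,148.])+TN*h+[dx,0,0])
def inv(p): return R.from_euler('z',-YAW).apply(np.asarray(p)-CEN)
def hf(p): # height above unpressed face along normal
    return float((inv(p)-[-29,0,148])@TN)
E
python3 - <<'E'
from h import *
for tilt in (24,26,27,28):
  for roll in (270,90):
    print(tilt,roll,[ (lambda j: None if j is None else j.round(2).tolist())(arm.inverse_kinematics(tp(h,y),tq(tilt,roll))) for h,y in ((50,-62),(0,-62),(-26,-62),(-26,-38))])
E
```

```text
24 270 [[0.54, 0.41, -0.67, 2.39, 1.59, 0.3, 1.49], [0.45, 0.52, -0.56, 2.37, 1.91, 0.32, 1.19], [0.41, 0.58, -0.52, 2.35, 2.04, 0.34, 1.08], [0.34, 0.58, -0.51, 2.35, 2.01, 0.36, 1.05]]
24 90 [[0.47, 0.39, -0.57, 2.39, 1.61, 0.25, -1.67], [0.5, 0.54, -0.64, 2.36, 1.86, 0.37, -1.9], [0.54, 0.63, -0.72, 2.34, 1.9, 0.45, -1.92], [0.48, 0.63, -0.72, 2.34, 1.88, 0.48, -1.95]]
26 270 [[0.56, 0.41, -0.69, 2.42, 1.8, 0.32, 1.28], [0.46, 0.53, -0.59, 2.4, 2.08, 0.37, 1.03], [0.42, 0.59, -0.53, 2.38, 2.19, 0.38, 0.93], [0.35, 0.59, -0.53, 2.38, 2.15, 0.41, 0.9]]
26 90 [[0.54, 0.41, -0.67, 2.42, 1.81, 0.31, -1.87], [0.59, 0.58, -0.78, 2.39, 1.94, 0.47, -1.97], [0.61, 0.67, -0.82, 2.37, 1.97, 0.55, -1.98], [0.54, 0.66, -0.82, 2.37, 1.95, 0.57, -2.02]]
27 270 [[0.56, 0.42, -0.7, 2.44, 1.89, 0.34, 1.19], [0.46, 0.53, -0.59, 2.41, 2.15, 0.39, 0.95], [0.41, 0.59, -0.53, 2.39, 2.27, 0.41, 0.85], [0.35, 0.59, -0.52, 2.39, 2.22, 0.43, 0.84]]
27 90 [[0.6, 0.43, -0.76, 2.44, 1.86, 0.36, -1.92], [0.63, 0.6, -0.85, 2.41, 1.97, 0.53, -1.99], [0.63, 0.69, -0.87, 2.39, 2.0, 0.6, -2.0], [0.56, 0.69, -0.87, 2.39, 1.98, 0.62, -2.05]]
28 270 [[0.56, 0.42, -0.71, 2.45, 1.98, 0.36, 1.1], [0.46, 0.54, -0.59, 2.43, 2.22, 0.41, 0.88], [0.41, 0.59, -0.52, 2.41, 2.34, 0.43, 0.78], [0.34, 0.59, -0.52, 2.41, 2.28, 0.45, 0.77]]
28 90 [[0.65, 0.45, -0.84, 2.45, 1.9, 0.42, -1.96], [0.66, 0.63, -0.9, 2.42, 1.99, 0.58, -2.02], [0.66, 0.71, -0.92, 2.4, 2.02, 0.65, -2.02], [0.59, 0.71, -0.91, 2.4, 2.01, 0.67, -2.07]]
```

Run:
```python
from h import *
jaws.grab()
q=tq(28,270)
arm.goto(tp(60,-62),q)
arm.move_l(tp(20,-62),vel=100,max_force=6)
s=telemetry.sense();print(s["t"],inv(s["ee_pos"]),hf(s["ee_pos"]),s["contact_force"],s["joints"],s["gripper_width"])
w=cam("wrist");save("w7",w["px"]);c=cam("scene");save("s7",c["px"],(230,150,360,250),6)
```

```text
13.9083 [-40.812 -62.121 164.515] 20.303168015971558 [ 0.027 -0.313  0.772] [ 0.592  0.526 -0.776  2.44   2.028  0.46   1.066] 0.160449809549827
```

View pics/w7.png

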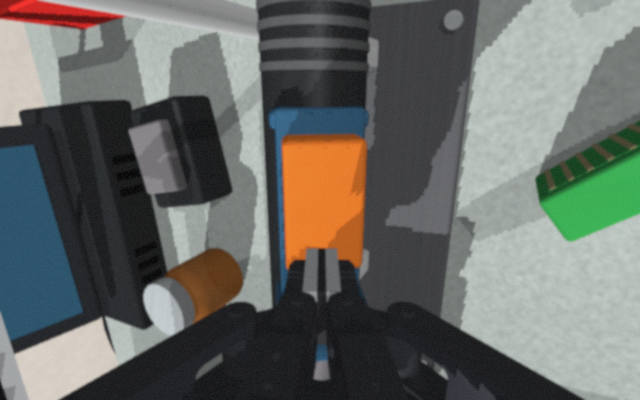

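View pics/s7.png

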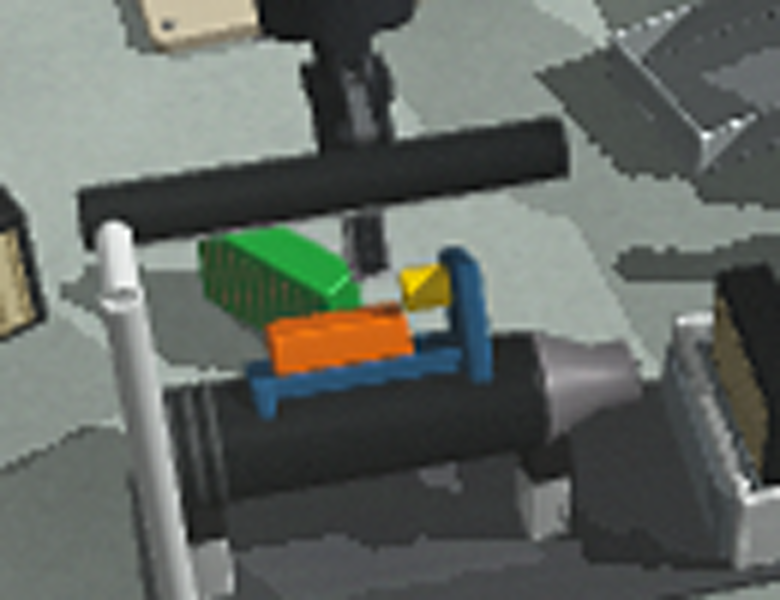

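The shut fingers are lined up over the trigger's +y part: w7 tips at (322,255), trigger columns 285–365. They stand clear of the button. Now I squeeze along the trigger's −z, logging force.

Run:
```python
from h import *
def rep(tag):
    s=telemetry.sense();f=Rz.inv().apply(s["contact_force"]);print(tag,"t%.2f"%s["t"],"h %.2f y %.2f"%(hf(s["ee_pos"]),inv(s["ee_pos"])[1]),"Fn %.2f Fy %.2f Ft %.2f"%(f@TN,f[1],f@np.array([TN[2],0,-TN[0]])))
rep("0")
hit=arm.move_l(tp(-6,-62),vel=40,max_force=3);rep("touch %s"%hit)
for h in (-8,-14,-18,-21):
    hit=arm.move_l(tp(h,-62),vel=40,max_force=25);rep("h%d %s"%(h,hit))
```

```text
0 t14.01 h 20.60 y -62.16 Fn -0.50 Fy -0.13 Ft 0.38
touch True t14.51 h 0.69 y -62.07 Fn 4.40 Fy 0.20 Ft 2.73
h-8 False t14.90 h -7.96 y -62.08 Fn 7.69 Fy -0.04 Ft 2.08
h-14 False t15.20 h -13.82 y -62.02 Fn 8.67 Fy -0.58 Ft 2.87
h-18 False t15.45 h -17.73 y -62.01 Fn 10.01 Fy -1.29 Ft 3.02
h-21 False t15.70 h -20.54 y -62.00 Fn 11.60 Fy -1.12 Ft 2.89
```

Run:
```python
from h import *
def rep(tag):
    s=telemetry.sense();f=Rz.inv().apply(s["contact_force"]);print(tag,"t%.2f"%s["t"],"h %.2f y %.2f"%(hf(s["ee_pos"]),inv(s["ee_pos"])[1]),"Fn %.2f Fy %.2f Ft %.2f"%(f@TN,f[1],f@np.array([TN[2],0,-TN[0]])))
for h in (-23,-25):
    hit=arm.move_l(tp(h,-62),vel=40,max_force=25);rep("h%d %s"%(h,hit))
c=cam("scene");save("s8",c["px"],(230,150,360,250),6)
for y in (-58,-55,-52,-49,-47):
    hit=arm.move_l(tp(-25,y),vel=40,max_force=15);rep("y%d %s"%(y,hit))
```

```text
h-23 False t15.95 h -22.34 y -61.97 Fn 15.12 Fy -0.85 Ft 2.67
h-25 False t16.20 h -24.15 y -61.93 Fn 17.38 Fy -1.57 Ft 2.38
y-58 False t16.50 h -24.28 y -61.21 Fn 17.75 Fy -6.71 Ft 3.18
y-55 False t16.75 h -24.32 y -59.56 Fn 17.01 Fy -8.67 Ft 1.87
y-52 False t17.00 h -24.39 y -57.70 Fn 17.77 Fy -10.78 Ft 2.42
y-49 False t17.25 h -24.41 y -55.15 Fn 17.72 Fy -11.17 Ft 1.50
y-47 False t17.50 h -24.40 y -53.27 Fn 17.26 Fy -10.72 Ft 1.47
```

The trigger has bottomed: the stiffness steps up to about 1.3 N/mm past h −21, with Fn 17 N. The finger lags about 6 mm behind command because of friction. I keep sliding towards the button.

Run:
```python
from h import *
def rep(tag):
    s=telemetry.sense();f=Rz.inv().apply(s["contact_force"]);print(tag,"t%.2f"%s["t"],"h %.2f y %.2f"%(hf(s["ee_pos"]),inv(s["ee_pos"])[1]),"Fn %.2f Fy %.2f Ft %.2f"%(f@TN,f[1],f@np.array([TN[2],0,-TN[0]])));return f[1]
for y in np.arange(-45,-24,2):
    hit=arm.move_l(tp(-25,y),vel=40,max_force=15);fy=rep("y%d %s"%(y,hit))
    if hit or fy<-22: break
c=cam("scene");save("s9",c["px"],(230,150,360,250),6)
w=cam("wrist");save("w9",w["px"])
```

```text
y-45 False t17.75 h -24.40 y -51.31 Fn 17.16 Fy -11.33 Ft 0.95
y-43 False t18.00 h -24.43 y -49.62 Fn 17.67 Fy -11.40 Ft 1.54
y-41 False t18.25 h -24.41 y -47.52 Fn 17.00 Fy -11.41 Ft 1.90
y-39 False t18.50 h -24.51 y -46.78 Fn 18.17 Fy -14.45 Ft 1.09
y-37 False t18.75 h -24.64 y -46.66 Fn 17.42 Fy -17.52 Ft 1.39
y-35 False t19.00 h -24.73 y -46.62 Fn 17.38 Fy -20.41 Ft 1.66
y-33 False t19.25 h -24.85 y -46.36 Fn 16.54 Fy -23.85 Ft 1.96
```

View pics/s9.png

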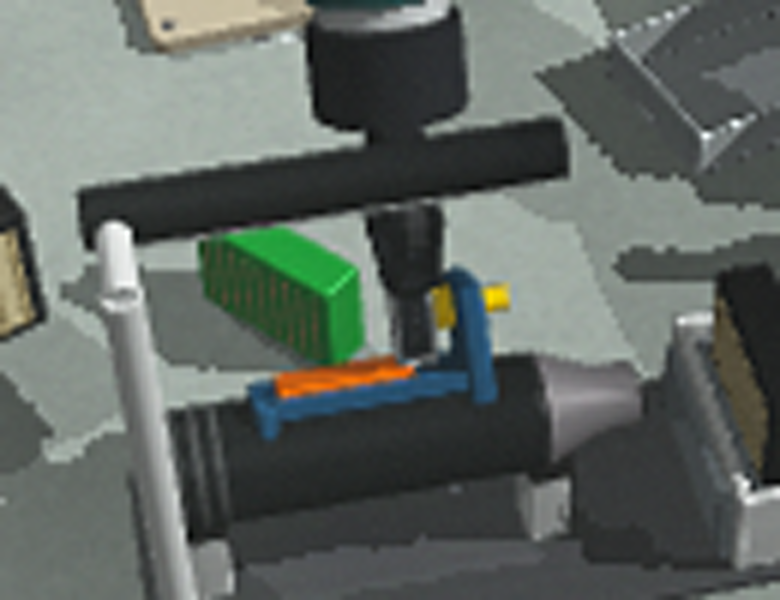

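The button hit a hard stop at y −46.7 (predicted −46), and s9 shows its yellow tail sticking out behind the cheek at (495,297). I reduce the side push while still holding the button, then ease the trigger back.

Run:
```python
from h import *
def rep(tag):
    s=telemetry.sense();f=Rz.inv().apply(s["contact_force"]);print(tag,"t%.2f"%s["t"],"h %.2f y %.2f"%(hf(s["ee_pos"]),inv(s["ee_pos"])[1]),"Fn %.2f Fy %.2f Ft %.2f"%(f@TN,f[1],f@np.array([TN[2],0,-TN[0]])));return f[1]
arm.move_l(tp(-25,-38),vel=40);rep("relax")
for h in (-20,-16,-12,-9,-6,-3,0):
    arm.move_l(tp(h,-40),vel=40);rep("h%d"%h)
c=cam("scene");save("s10",c["px"],(230,150,360,250),6)
```

```text
relax t19.62 h -24.52 y -46.52 Fn 17.23 Fy -15.40 Ft 2.05
h-20 t19.91 h -19.67 y -46.69 Fn 10.59 Fy -11.56 Ft 0.52
h-16 t20.16 h -16.02 y -46.73 Fn 4.65 Fy -11.79 Ft -0.30
h-12 t20.41 h -12.13 y -46.67 Fn 3.58 Fy -11.79 Ft -1.06
h-9 t20.66 h -9.19 y -46.61 Fn 1.83 Fy -11.37 Ft 0.12
h-6 t20.91 h -6.23 y -46.66 Fn 1.81 Fy -11.74 Ft -0.62
h-3 t21.16 h -3.34 y -46.48 Fn 1.31 Fy -11.57 Ft -0.40
h0 t21.41 h -0.52 y -46.43 Fn -0.92 Fy -10.88 Ft -0.40
```

View pics/s10.png

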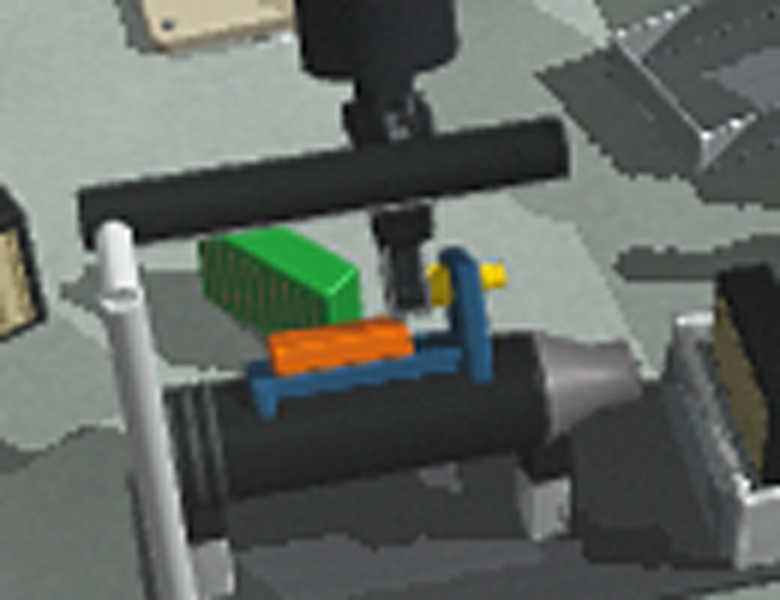

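Run:
```python
from h import *
q=tq(28,270)
arm.move_l(tp(2,-62),vel=100)
arm.move_l(tp(60,-62),vel=150)
arm.move_l(tp(60,-62)+Rz.apply([-40,0,40]),vel=150)
arm.dwell(0.5)
s=telemetry.sense();print(s["t"],s["ee_pos"],s["contact_force"])
c=cam("scene");save("s11",c["px"]);save("s11c",c["px"],(230,150,400,270),4.7)
t=cam("top");save("t11",t["px"],(200,140,480,300),2.8)
w=cam("wrist");save("w11",w["px"])
```

```text
Traceback (most recent call last):
workcell.Unreachable: the arm cannot follow that straight line within its joint ranges
```

The second retreat step was out of reach, but the arm is already 60 mm off the face. I look from here.

Run:
```python
from h import *
s=telemetry.sense();print(s["t"],hf(s["ee_pos"]),s["contact_force"])
c=cam("scene");save("s11",c["px"]);save("s11c",c["px"],(230,150,400,270),4.7)
t=cam("top");save("t11",t["px"],(200,140,480,300),2.8)
w=cam("wrist");save("w11",w["px"])
```

```text
22.3667 59.885020702671596 [-0.991  0.143  0.153]
```

View pics/s11c.png

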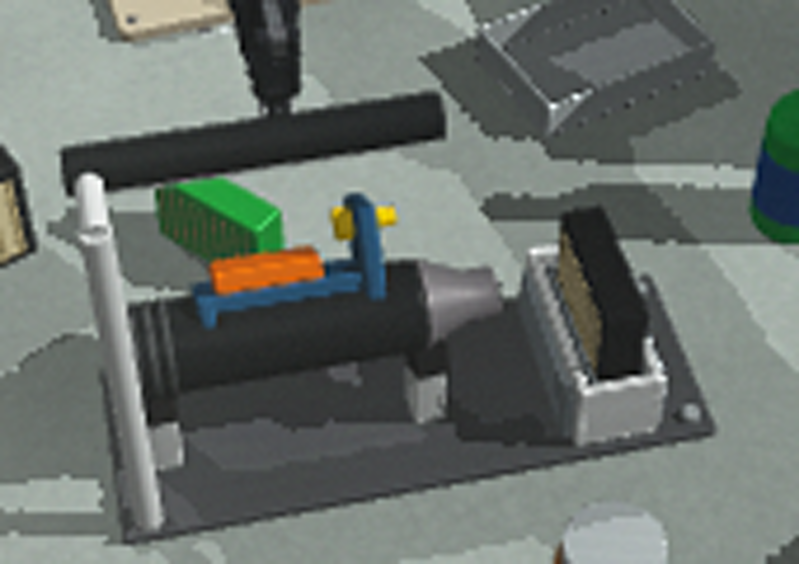

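View pics/t11.png

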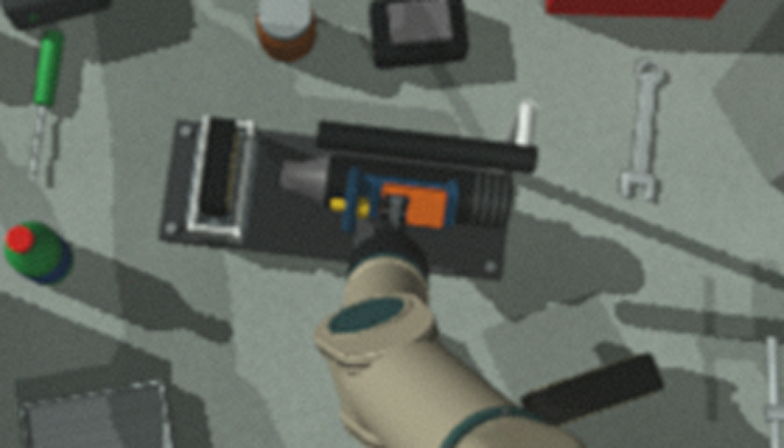

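View pics/w11.png

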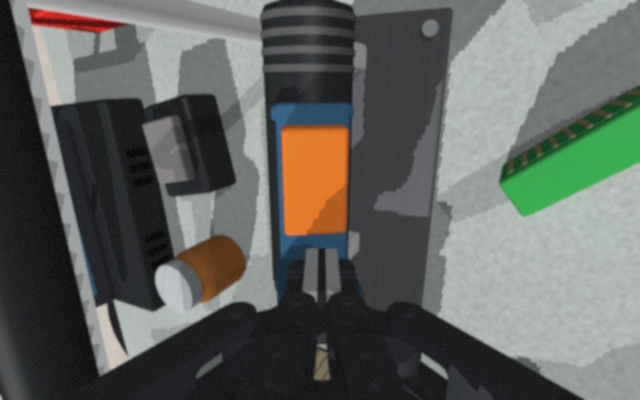

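View pics/s11.png

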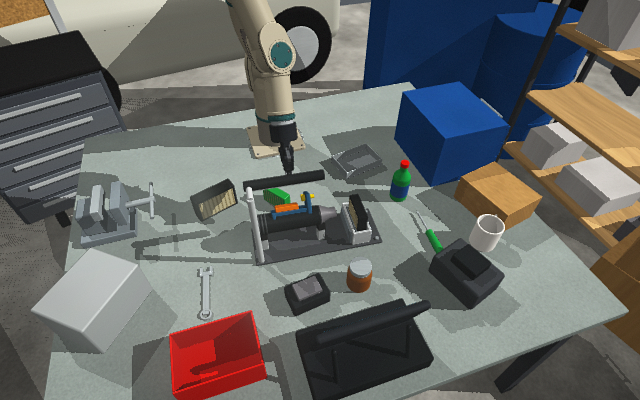

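The last pictures show the button still pushed through with nothing touching it: the yellow tail is behind the cheek in s11c at (383,216). The trigger sits lower than when released. The filter stands inside the tray lips at (600,300), and the bystanders are where they were. Handing in.

```bash
python3 -c "
from h import *
arm.finish_job();print(telemetry.sense()['t'])"
```

```text
the job is handed in; nothing more can be done
the job is handed in; nothing more can be done
```

The filter is standing in the rest and the blower is locked on. I handed the job in at about 22.5 s on the robot's clock.

- **Filter:** I took the smaller black and cream cartridge from the right of the station and lowered it lengthwise into the rest. It touched the floor at TCP z 81 mm, against about 82 expected. The last pictures show it upright between the lips.
- **Blower:** I squeezed the trigger about 25 mm along its direction until it bottomed, at about 17 N. With the trigger held, I pushed the button sideways to its hard stop, with a peak side force of 24 N. Then I eased the trigger back.
- **Last checks:** With the gripper 60 mm clear, the button stayed in, with its tail visible behind the cheek. The trigger looked half-squeezed. The wrist force was back near zero, and nothing else looked moved.
- **Disagreements:**
  - The wrist camera placed the station about 6 mm nearer the robot than the other two cameras. I corrected for this just above the tray by comparing the gaps.
  - I tilted the tool 28° instead of 35°, because of the limit on joint 4.
  - One last retreat move was refused as unreachable, so I finished from the 60 mm standoff.
  - I judged the trigger's half-squeezed position only by eye and did not measure it.

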